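# Lay the tall sign piece down on the spray cradle

### The job

Tip the tall black sign piece over onto its black back so that it comes to rest level across the wooden block and the padded yellow stop bar of the spray cradle, white face up, ready for spraying. Tip it with the fingers only, on its foot: do not pinch, lift or carry it, and ease it down gently all the way, never letting it topple or drop onto the bar. Leave everything else on the table alone.

Things in the scene. Friction and masses are not known exactly. Their poses are not given: they have to be found in the camera images.
- piece: The sign piece: a black bar with a white panel on its -x face, 36 mm thick (x), 50 mm wide (y), 180 mm tall (z up), 0.2 to 0.4 kg, centre of mass at its middle. Stands loose on the block, its +x side (black back) facing the stop bar, square to the cradle within 0.1 rad. Origin: centre of its foot. It is laid down towards its +x, turning about the bottom edge on that side.
- foot_edge (a point): Middle of the bottom edge on the piece's +x (black back) side, about which it tips: 18 mm along +x from the piece's origin. 45 mm above the table at the start.
- top_end (a point): Centre of the top end of the piece, 180 mm above its origin (225 mm above the table at the start; 63 mm when the piece lies down).
- cradle: The spray cradle, fixed: plywood base 10 mm thick, x -115 to +90 mm, y +-60 mm about its origin (on the table surface). +x: direction of laying down, from block to bar; +z up. The piece's foot starts near x = -76 mm, y = 0; laid down it spans about x = -58 to +122 mm, so its top end overhangs the bar by 38 mm with free space under it, 45 mm down to the table.
- block: The wooden block of the cradle, 75 mm (x) by 110 mm (y), its top 45 mm above the table, level. Origin: underside centre, 10 mm above the table, at x = -77.5 mm, y = 0 in the cradle, axes as the cradle's. Fixed to the cradle.
- bar: The stop bar of the cradle, dark steel with a rounded yellow pad on top, 24 mm (x) by 110 mm (y), its top 45 mm above the table, as high as the block. Origin: underside centre, 10 mm above the table, at x = +72 mm, y = 0 in the cradle, axes as the cradle's. Fixed to the cradle.
- jar: Bystander: small round jar with a blue cap, 48 mm across, 60 mm tall, standing beside the cradle, on the cradle's +y side. Origin: centre of its underside.
- sanding_block: Bystander: cork sanding block 90 x 45 x 28 mm lying beside the cradle, on the cradle's -y side. Origin: centre of its underside.
- spray_can: Bystander: spray can with a red label, 65 mm across, 190 mm tall, standing to the robot's left. Origin: centre of its underside.
- grey_post: Bystander: short grey square post 40 x 40 x 110 mm on a 60 mm square foot plate. Origin: centre of its underside.
- tape_roll: Bystander: yellow roll of tape, 90 mm across, 24 mm high, lying flat to the robot's right. Origin: centre of its underside.
- screwdriver: Bystander: screwdriver lying on the table on the right. Origin: underside, about its middle; its x runs from handle to tip.
- cup: Bystander: aluminium cup 76 mm across, 85 mm tall, standing on the right. Origin: centre of its underside.
There are look-alikes about, which are no part of the job. What is meant by the piece is not green, pink or turquoise, and is the larger of those in its own colour.

How it is judged:
At the end, for the whole second after the job is handed in: The piece lies at rest on its black back, white face up, level within 4 degrees, resting on both the block and the stop bar, its foot and top end within 45 mm of the cradle's centre line (angle between piece's own z axis and vertical between 1.5 and 1.64 rad and angle between piece's own x axis and vertical above 3.07 rad and contact force between piece and bar above 0.3 N and contact force between piece and block above 0.3 N and height (world z) of top_end between 0.055 and 0.071 m and y of top_end in the frame of cradle between -0.045 and 0.045 m and y of foot_edge in the frame of cradle between -0.045 and 0.045 m and linear speed of piece below 0.02 m/s and angular speed of piece below 0.1 rad/s); the robot touches nothing.
It fails at once if the piece topples or drops (turns faster than 3.5 rad/s) (angular speed of piece above 3.5 rad/s).
It fails at once if the piece is pinched or pressed hard (more than 20 N in all from the fingers) (contact force between piece and the fingers above 20 N).
It fails at once if the piece is lifted or carried (its tipping edge rises 20 mm off the block) (height (world z) of foot_edge above 0.065 m).
It fails at once if a bystander is disturbed (moved more than 20 mm) (distance of any of jar, sanding_block, spray_can, grey_post, tape_roll, screwdriver, cup from where it was at the start of the episode above 0.02 m).
It also fails if it takes over 58 s, if anything falls off the work surface, if the arm or the gripper's body presses on something with over 40 N, if the wrist force passes 120 N, or if a joint passes its speed limit or range.

### The arm

A 6-joint arm with a two-finger parallel gripper is mounted at the origin on the work surface. World frame = base frame: x ahead of the robot, y to its left, z up, the work surface at z = 0. Lengths are in m, angles in rad, forces in N, time in s.
With the tool pointing down it reaches from about 0.35 to 0.875 m from the base axis. Payload 15.5 kg.
Tool frame: the origin (TCP) lies midway between the tips of the shut fingers; the grasp point (between the pads) lies 19 mm behind it; y points along the fingers, x is the direction in which the jaws open and shut, and the axes are right-handed (so a half turn about y gives the same grasp; the last joint's range is limited). The gripper opens to 85 mm and grips with 20 to 120 N. Pads are 22 mm wide; open, the fingers measure 114 mm over their backs; the gripper's body (76 mm by 85 mm) begins 54 mm behind the grasp point. The pads swing forward as they close: fully open they stand 13 mm farther back than shut.
Start: joints at [1.135, 0.494, 1.345, -0, 1.302, -0.096], TCP at [0.209, 0.589, 0.196] pointing down, gripper open.
Joint ranges: [-2.91, 2.91], [-0.82, 2.16], [0.22, 2.67], [-1.22, 4.37], [0.12, 2.79], [-3.08, 3.08]. Speed limits (rad/s): [1.89, 1.89, 2.57, 3.01, 3.01, 3.01].

### API

Orientations are given as a unit quaternion [w, x, y, z].
In Python, from cell import r gives the robot as it stands.
- The arm moves only by the tool drive_tool, never from a script. Its argument "increments" is a list of rows, each a list of 3 entries, a list of its own where there are three numbers: the opening, from 0 (shut) to 1 (fully open), then the shift along the tool's x, y, z normalised to -1 to 1, where 1 is 0.02 m, then the turn, a rotation vector about the tool's x, y, z normalised to -1 to 1, where 1 is 0.15 rad. In form: [[hand, [tx, ty, tz], [wx, wy, wz]], ...]. A call has 1 to 20 rows; each row shifts and turns the pose as measured when the row begins, along the tool's axes as they then stand; what a row does not reach is not made up. A row lasts 1/8 s, in which the tool goes at most 62.5 mm and 10.7 degrees, less where a joint would pass 70% of its speed; a pose out of reach is approached as far as the arm can. A call with a number of a shift or a turn outside -1 to 1 is refused whole. A call with a gripper value outside its range is refused whole. The fingers move at their own pace and stop on an object; the grip force is fixed at half the most. Time passes only in rows, so rows that do not move let the fingers close. It gives the time, the measured TCP pose, the force and the opening at its end, in the units of the state.
- r.get_obs(): the state, without advancing time (a new reading comes with each control period).
- r.camera(name): name is "side" or "top"; returns a dict with "pixels" (400x640x3 uint8, red, green, blue), "K" (3x3 intrinsics, pixels), "camera_from_world" (4x4, takes a point from world to camera coordinates). Camera axes: x right, y up, looking along -z (the intrinsics and any distortion apply to the point x, -y, -z); pixel columns grow to the right and rows downward; lengths in m; the calibration is good to about 2 mm. A picture is of the moment at which its call begins. There is no depth.
- r.hand_in(): hands the job in, once; it reports no verdict.
The state is a dict: "time": time; "qpos": joint angles; "dq": joint speeds; "joint_torque": joint torques, N m; "tool_pos": TCP position; "tool_rot": TCP orientation; "force": force on the tool from outside, world axes, zero at the start; "ft_torque": the same for the moment, N m; "opening": opening from 0.0 (shut) to 1.0 (fully open).
Only numpy, scipy, OpenCV 4.12 (cv2) and the standard library are available. Lean on these libraries where they do the work, as an engineer would, in place of code of your own. Each camera call takes 0.05 s, during which the arm holds its last target.

## Working session

There is one attempt and no reset: what is moved stays moved. The work goes in short steps, Python scripts to look and compute and a tool call to move; the robot and the scene stay as the last step left them, time stands still between calls to the robot, and variables do not carry over. Pictures are saved under pics/ and viewed, and the job is handed in when it is done.

Besides the shell and the picture viewer there is one more tool, called after ">>>" as name(argument=value, ...), one argument or row to a line, values as JSON. drive_tool: Moves the arm, as the interface text tells. Scaled input: -1 to 1 covers 0.02 m each way for a shift and 0.15 rad each way for a turn. Its arguments: {"type":"object","properties":{"increments":{"type":"array","items":{"type":"array"}}},"required":["increments"]}

```bash
mkdir -p pics; ls
python3 - <<'E'
from cell import r
import cv2
o=r.get_obs();print(o)
for n in("side","top"):
    c=r.camera(n);cv2.imwrite(f"pics/{n}0.png",c["pixels"][:,:,::-1]);print(n,c["K"],c["camera_from_world"])
E
```

```text
pics
{'time': 0.0, 'qpos': array([ 1.13450396e+00,  4.94193910e-01,  1.34613892e+00,  3.81195946e-06,
        1.30251578e+00, -9.55165842e-02]), 'dq': array([-0.00069387, -0.00045987, -0.00014252, -0.00013277,  0.00141691,
        0.00029301]), 'joint_torque': array([-1.53269386e-03, -8.82141852e+01, -3.83882546e+01, -9.01413046e-05,
        9.78586409e-03, -1.62085053e-05]), 'tool_pos': array([0.20871616, 0.58868085, 0.19509098]), 'tool_rot': array([-0.57732263,  0.57776126,  0.40759073, -0.40836295]), 'force': array([-0.21927855, -0.36009107,  0.49380134]), 'ft_torque': array([ 0.02202799,  0.00245395, -0.07030831]), 'opening': 1.0009379346922695}
side [[468.82059179   0.         320.71304455]
 [  0.         468.82059179 191.49096023]
 [  0.           0.           1.        ]] [[ 0.90889236 -0.41665017 -0.01781348 -0.49920868]
 [ 0.30523325  0.63552388  0.70918408 -0.27963741]
 [-0.28416077 -0.65000926  0.70479828 -1.10278989]
 [ 0.          0.          0.          1.        ]]
top [[416.897233     0.         323.48235067]
 [  0.         416.897233   194.83336989]
 [  0.           0.           1.        ]] [[-0.01232402 -0.99980792 -0.01523944  0.01402383]
 [ 0.98152204 -0.01500625  0.1907598  -0.57661731]
 [-0.19095185 -0.01260692  0.98151845 -1.01951038]
 [ 0.          0.          0.          1.        ]]
```

View pics/side0.png

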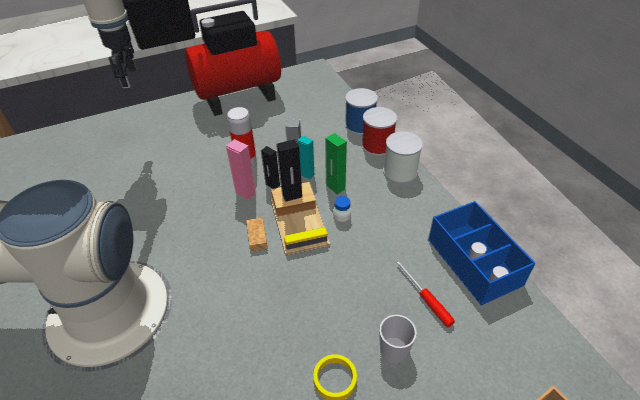

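View pics/top0.png

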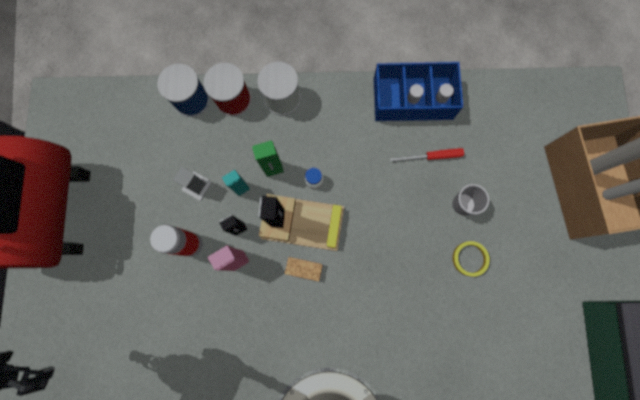

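Run:
```python
import cv2
a=cv2.imread("pics/top0.png")[180:270,220:350];cv2.imwrite("pics/topc.png",cv2.resize(a,None,fx=6,fy=6,interpolation=cv2.INTER_CUBIC))
a=cv2.imread("pics/side0.png")[130:260,225:355];cv2.imwrite("pics/sidec.png",cv2.resize(a,None,fx=4.6,fy=4.6,interpolation=cv2.INTER_CUBIC))
```

```text
(no output)
```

View pics/topc.png

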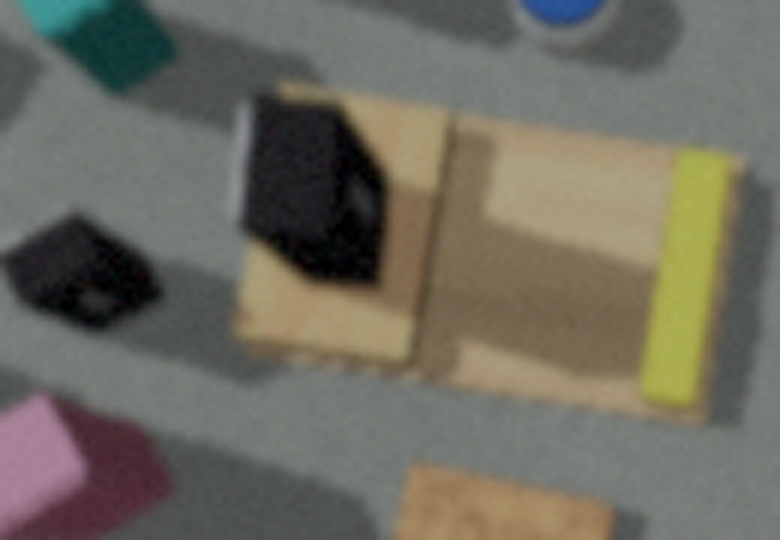

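View pics/sidec.png

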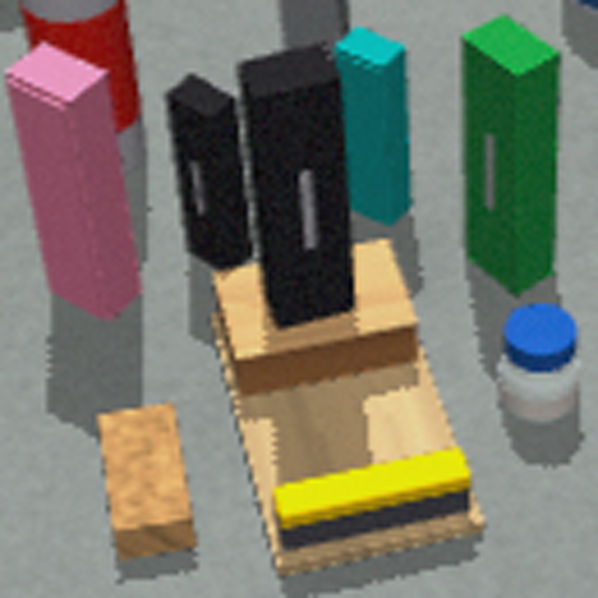

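```bash
cat > h.py <<'E'
import numpy as np
from cell import r
def ray(c,uv):
    K=c["K"];T=c["camera_from_world"];x=np.linalg.solve(K,[uv[0],uv[1],1.0])
    d=T[:3,:3].T@np.array([x[0],-x[1],-x[2]]);o=-T[:3,:3].T@T[:3,3];return o,d
def atz(c,uv,z):
    o,d=ray(c,uv);return o+d*(z-o[2])/d[2]
def proj(c,p):
    T=c["camera_from_world"];q=T[:3,:3]@np.asarray(p)+T[:3,3];v=c["K"]@[q[0],-q[1],-q[2]];return v[:2]/v[2]
E
python3 - <<'E'
from h import *
from scipy.optimize import least_squares
t=r.camera("top");s=r.camera("side")
P=lambda x,y:(x/6+220-.4,y/6+180-.4)
S=lambda x,y:(x/4.6+225-.4,y/4.6+130-.4)
cr=[(t,P(678,150),(60,55,45)),(t,P(732,155),(84,55,45)),(t,P(640,400),(60,-55,45)),(t,P(695,405),(84,-55,45)),
(t,P(450,110),(-40,55,45)),(t,P(410,360),(-40,-55,45)),(t,P(280,85),(-115,55,45)),(t,P(237,338),(-115,-55,45)),
(s,S(388,240),(-115,55,45)),(s,S(213,277),(-115,-55,45)),(s,S(415,332),(-40,55,45)),(s,S(235,362),(-40,-55,45)),
(s,S(466,450),(60,55,45)),(s,S(483,522),(90,60,10)),(s,S(282,570),(90,-60,10))]
def f(p,L,zz=0):
    c,q=np.cos(p[2]),np.sin(p[2]);e=[]
    for cam,uv,m in L:
        m=np.array(m)/1e3;e.append(proj(cam,[p[0]+c*m[0]-q*m[1],p[1]+q*m[0]+c*m[1],m[2]])-uv)
    return np.ravel(e)
a=least_squares(f,[.58,.05,-1.5],args=(cr,),loss='soft_l1');print("cradle",a.x,f(a.x,cr).reshape(-1,2).round(1).tolist())
pc=[(s,S(240,60),(-18,-25,225)),(s,S(325,45),(-18,25,225)),(s,S(345,82),(18,25,225)),(s,S(247,97),(18,-25,225)),(s,S(275,325),(18,-25,45)),(s,S(355,305),(18,25,45)),
(t,P(340,105),(18,25,225)),(t,P(248,98),(-18,25,225)),(t,P(378,285),(18,-25,45)),(t,P(243,232),(-18,-25,225))]
b=least_squares(f,[.58,.12,-1.5],args=(pc,),loss='soft_l1');print("piece",b.x,f(b.x,pc).reshape(-1,2).round(1).tolist())
c,q=np.cos(a.x[2]),np.sin(a.x[2]);d=b.x[:2]-a.x[:2];print("piece in cradle",c*d[0]+q*d[1],-q*d[0]+c*d[1],b.x[2]-a.x[2])
c,q=np.cos(b.x[2]),np.sin(b.x[2]);print("back corner top etc; +x dir",c,q)
from scipy.spatial.transform import Rotation as R
o=r.get_obs();print(R.from_quat(o["tool_rot"],scalar_first=True).as_matrix().round(3),o["time"])
for uv,z in[((237,148),.18),((265,148),.16),((237,257),.19)]:pass
print("look-alike small black top z.15",atz(t,P(75,240),.15),"pink",atz(t,P(40,440),.2))
E
```

```text
cradle [ 0.50993972  0.0500499  -1.73588392] [[0.4, -0.6], [0.6, -0.1], [0.3, -0.2], [0.5, 0.4], [0.4, 0.4], [-0.0, 0.6], [0.4, 0.3], [-0.0, -0.2], [-0.3, -0.2], [-0.2, -0.7], [0.5, -2.1], [0.3, -0.5], [-0.8, -1.2], [0.6, -0.1], [-0.8, -0.4]]
piece [ 0.51848631  0.12501051 -1.68526839] [[-1.1, -0.4], [-0.5, -1.2], [-0.9, -0.7], [0.9, 0.3], [0.1, 1.4], [0.3, 1.5], [0.9, -0.4], [-0.2, -0.9], [0.9, 1.7], [-2.4, -0.5]]
piece in cradle -0.07534597927000508 -0.003888541069535784 0.050615534607937995
back corner top etc; +x dir -0.11422222132752852 -0.99345522503785
[[ 0.334 -0.    -0.942]
 [ 0.942 -0.001  0.334]
 [-0.001 -1.     0.   ]] 0.2
look-alike small black top z.15 [0.50288555 0.21843584 0.15      ] pink [0.42317737 0.21724666 0.2       ]
```

>>> drive_tool(
  increments=[
    [1, [0, -1, 0], [0, -0.25, 0]],
    [1, [0, -1, 0], [0, -0.25, 0]],
    [1, [0, -1, 0], [0, -0.25, 0]],
    [1, [0, -1, 0], [0, -0.25, 0]],
    [1, [0, -1, 0], [0, -0.25, 0]],
    [1, [0, -1, 0], [0, -0.25, 0]],
    [1, [-1, 0, -1], [0, 0, 0]],
    [1, [-1, 0, -1], [0, 0, 0]],
  ],
)

```text
time: 1.2
tool_pos: [0.2435, 0.544, 0.3174]
tool_rot: [-0.525, 0.526, 0.471, -0.474]
force: [-1.0, -0.6, -0.2]
opening: 1.002
```

>>> drive_tool(
  increments=[
    [1, [-1, 0, -0.7], [0, 0, 0]],
    [1, [-1, 0, -0.7], [0, 0, 0]],
    [1, [-1, 0, -0.7], [0, 0, 0]],
    [1, [-1, 0, -0.7], [0, 0, 0]],
    [1, [-1, 0, -0.7], [0, 0, 0]],
    [1, [-1, 0, -0.7], [0, 0, 0]],
    [1, [-1, 0, -0.7], [0, 0, 0]],
    [1, [-1, 0, -0.7], [0, 0, 0]],
    [1, [-1, 0, -0.7], [0, 0, 0]],
    [1, [-1, 0, -0.7], [0, 0, 0]],
    [1, [-1, 0, -0.7], [0, 0, 0]],
    [1, [-1, 0, -0.7], [0, 0, 0]],
    [1, [-1, 0, -0.7], [0, 0, 0]],
    [1, [-1, 0, -0.7], [0, 0, 0]],
    [1, [-1, 0, -0.7], [0, 0, 0]],
    [1, [-1, 0, -0.7], [0, 0, 0]],
    [1, [-1, 0, -0.7], [0, 0, 0]],
    [1, [-1, 0, -0.7], [0, 0, 0]],
    [1, [-1, 0, -0.7], [0, 0, 0]],
    [1, [-1, 0, -0.7], [0, 0, 0]],
  ],
)

```text
time: 3.7
tool_pos: [0.4813, 0.0937, 0.3166]
tool_rot: [-0.526, 0.526, 0.469, -0.475]
force: [-0.1, -1.0, -0.6]
opening: 1.002
```

Run:
```python
from h import *
from scipy.spatial.transform import Rotation as R
o=r.get_obs();print(o["qpos"],o["tool_pos"]);print(R.from_quat(o["tool_rot"],scalar_first=True).as_matrix().round(3),o["time"])
```

```text
[ 0.07448159  0.19921101  1.46723078 -0.00535914  1.48191726 -1.38782508] [0.48134107 0.09369783 0.31663965]
[[ 0.108 -0.006 -0.994]
 [ 0.994 -0.006  0.108]
 [-0.006 -1.     0.006]] 3.7
```

>>> drive_tool(
  increments=[
    [1, [-1, 0, 0], [0, 0, -1]],
    [1, [-1, -0.15, 0], [0, 0, -1]],
    [1, [-0.95, -0.3, 0], [0, 0, -1]],
    [1, [-0.9, -0.43, 0], [0, 0, -1]],
    [1, [-0.8, -0.55, 0], [0, 0, -1]],
    [1, [-0.73, -0.68, 0], [0, 0, -1]],
    [1, [-0.6, -0.8, 0], [0, 0, -1]],
    [1, [-0.5, -0.87, 0], [0, 0, -1]],
    [1, [-0.36, -0.93, 0], [0, 0, -1]],
    [1, [-0.2, -0.97, 0], [0, 0, -1]],
  ],
)

```text
time: 4.95
tool_pos: [0.4596, -0.1137, 0.3192]
tool_rot: [-0.701, 0.053, 0.711, 0.029]
force: [1.0, -0.5, -0.0]
opening: 1.001
```

Run:
```python
from h import *
from scipy.spatial.transform import Rotation as R
o=r.get_obs();print(o["qpos"],o["tool_pos"]);print(R.from_quat(o["tool_rot"],scalar_first=True).as_matrix().round(3),o["time"])
```

```text
[-0.95189756  0.79313763  1.50481663  0.91347931  2.13076629 -2.52393424] [ 0.45958399 -0.11370733  0.31923252]
[[-0.012  0.116 -0.993]
 [ 0.035  0.993  0.116]
 [ 0.999 -0.034 -0.016]] 4.95
```

Run:
```python
from h import *
import cv2
t=r.camera("top");s=r.camera("side")
print("cup",atz(t,(475,198),.085),"tape",atz(t,(472,258),.024),"sd",atz(t,(392,160),.01),atz(t,(462,153),.015),"jar",atz(t,(314,176),.06),"sand",atz(t,(303,269),.028))
for n,c in(("side",s),("top",t)): cv2.imwrite(f"pics/{n}1.png",c["pixels"][:,:,::-1])
```

```text
cup [ 0.55724338 -0.37139179  0.085     ] tape [ 0.41194923 -0.37264373  0.024     ] sd [ 0.67955894 -0.18143396  0.01      ] [ 0.69468821 -0.37120649  0.015     ] jar [0.626002   0.02997715 0.06      ] sand [0.38953945 0.06123939 0.028     ]
```

View pics/side1.png

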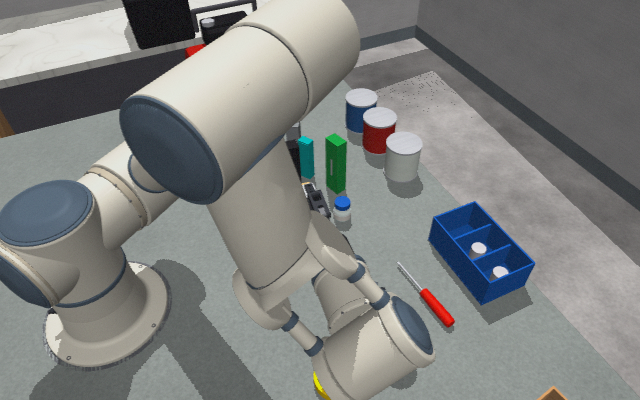

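View pics/top1.png

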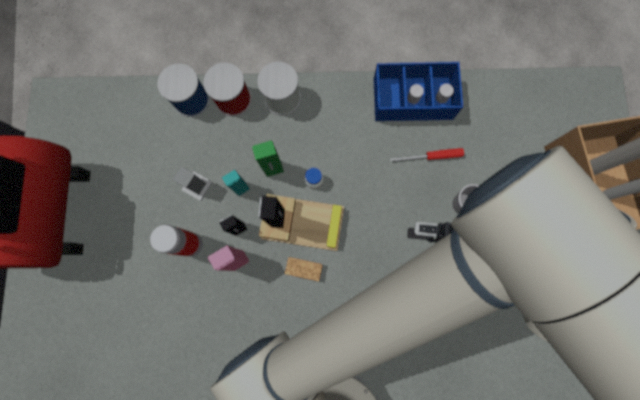

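>>> drive_tool(
  increments=[
    [0.55, [0.05, 1, -0.1], [0, 0, 1]],
    [0.55, [0.2, 0.98, -0.1], [0, 0, 1]],
    [0.55, [0.33, 0.94, -0.1], [0, 0, 1]],
    [0.55, [0.46, 0.88, -0.1], [0, 0, 1]],
    [0.55, [0.59, 0.8, -0.1], [0, 0, 1]],
    [0.55, [0.7, 0.7, -0.15], [0, 0, 1]],
    [0.55, [0.8, 0.6, -0.15], [0, 0, 1]],
    [0.55, [0.88, 0.47, -0.15], [0, 0, 1]],
    [0.55, [0.94, 0.33, -0.15], [0, 0, 1]],
    [0.55, [0.98, 0.2, -0.15], [0, 0, 1]],
    [0.55, [1, 0.05, -0.15], [0, 0, 0.25]],
    [0.55, [1, 0, -0.15], [0, 0, 0]],
    [0.55, [0, 0, 0], [0, 0, 0]],
  ],
)

```text
time: 6.68
tool_pos: [0.5213, 0.1275, 0.3248]
tool_rot: [-0.5, 0.558, 0.467, -0.469]
force: [-0.5, 0.5, 0.5]
opening: 0.55
```

```bash
cat > st.py <<'E'
from h import *
from scipy.spatial.transform import Rotation as R
o=r.get_obs();M=R.from_quat(o["tool_rot"],scalar_first=True).as_matrix()
print(o["time"],o["tool_pos"].round(4),o["opening"],o["force"].round(1));print(o["qpos"].round(3));print(M.round(3))
psi=-1.6853;F=np.array([.5185,.125,.045])+.018*np.array([np.cos(psi),np.sin(psi),0])
d=np.array([np.cos(psi),np.sin(psi),0]);l=np.array([-d[1],d[0],0])
p=o["tool_pos"]-F;print("u,z rel pivot, lateral(+y piece)",p@d,p[2],p@l)
y=M[:,1];print("tilt t",np.arctan2(-y@d,-y[2]),"lat tilt",y@l, "yaw err",M[:,0]@l)
E
python3 st.py
```

```text
6.675 [0.5213 0.1275 0.3248] 0.5499996626299942 [-0.5  0.5  0.5]
[ 0.179  0.245  1.387 -0.072  1.47  -1.263]
[[ 0.124  0.051 -0.991]
 [ 0.991 -0.064  0.121]
 [-0.057 -0.997 -0.059]]
u,z rel pivot, lateral(+y piece) -0.020795553896509885 0.2797810167393606 0.0024873249317738213
tilt t -0.05769274936664777 lat tilt 0.058410153995754256 yaw err 0.010282131893339194
```

>>> drive_tool(
  increments=[
    [0.8, [-0.14, 0, 0.12], [0.39, 0, -0.385]],
    [0.8, [0, 0.8, 0], [0, 0, 0]],
    [0.8, [0, 0.8, 0], [0, 0, 0]],
    [0.8, [0, 0.8, 0], [0, 0, 0]],
  ],
)

```text
time: 7.18
tool_pos: [0.5179, 0.1224, 0.2803]
tool_rot: [-0.528, 0.532, 0.472, -0.465]
force: [-0.2, 0.6, 0.4]
opening: 0.799
```

```bash
python3 st.py
python3 - <<'E'
from h import *
import cv2
for n,(a,b,c,d) in {"side":(90,260,200,380),"top":(150,270,190,350)}.items():
    p=r.camera(n)["pixels"][a:b,c:d,::-1];cv2.imwrite(f"pics/{n}2.png",cv2.resize(p,None,fx=3.5,fy=3.5,interpolation=cv2.INTER_CUBIC))
E
```

```text
7.175 [0.5179 0.1224 0.2803] 0.7985910786370719 [-0.2  0.6  0.4]
[ 1.190e-01  2.800e-01  1.455e+00  1.000e-03  1.396e+00 -1.329e+00]
[[ 0.123  0.01  -0.992]
 [ 0.992  0.002  0.123]
 [ 0.004 -1.    -0.01 ]]
u,z rel pivot, lateral(+y piece) -0.01534632224058611 0.23526702080600775 -0.00025830606627616644
tilt t 0.0036645584311263786 lat tilt 0.010074982830474208 yaw err 0.008957952930513977
```

View pics/side2.png

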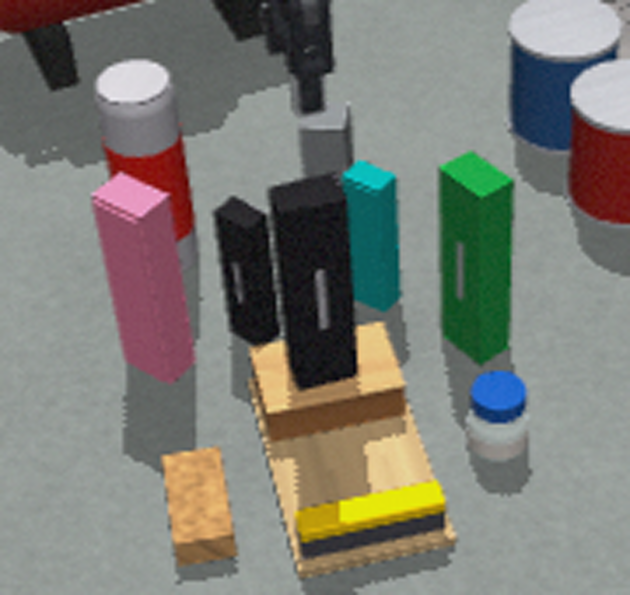

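View pics/top2.png

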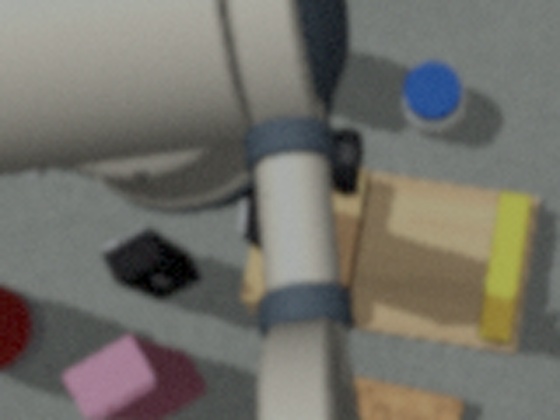

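Run:
```python
from h import *
s=r.camera("side");f=lambda p:((proj(s,p)-[200,90])*3.5).round(0)
d=np.array([-.123,-.992,0]);p=np.array([.5179,.1224,.2803])
print("front tip",f(p+d*.034),f(p+d*.034+[0,0,.01]),f(p+d*.048+[0,0,.01]),"ctr",f(p))
```

```text
front tip [313. 159.] [312. 148.] [317. 160.] ctr [300. 131.]
```

Run:
```python
from h import *
import cv2
c=r.camera("side");p=c["pixels"][60:160,240:340,::-1].copy()
p=cv2.resize(p,None,fx=6,fy=6,interpolation=cv2.INTER_CUBIC)
p=cv2.convertScaleAbs(p,alpha=2,beta=20)
cv2.imwrite("pics/side3.png",p)
```

```text
(no output)
```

View pics/side3.png

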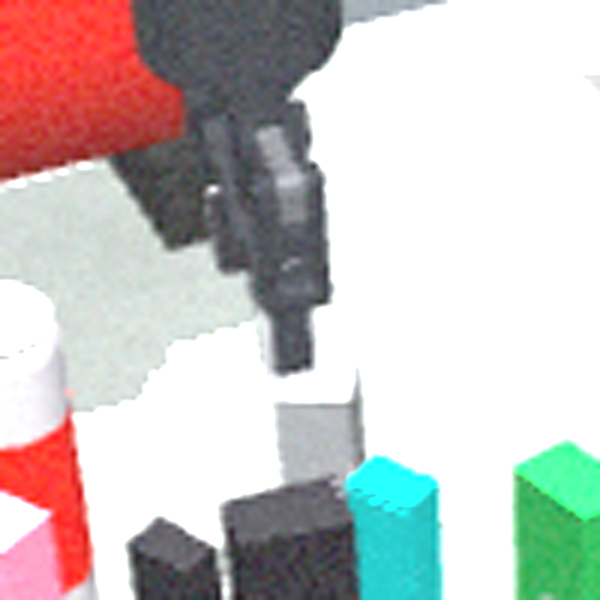

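Run:
```python
from h import *
import cv2
s=r.camera("side")
for p,x,z in((np.array([.2087,.5887,.195]),np.array([.334,.942,0]),0),(np.array([.5179,.1224,.2803]),np.array([.123,.992,0]),0)):
    print([proj(s,q).round(1) for q in(p,p-x*.0425,p+x*.0425,p+[0,0,.073])])
a=cv2.imread("pics/side0.png")[0:100,80:180]
cv2.imwrite("pics/side4.png",cv2.convertScaleAbs(cv2.resize(a,None,fx=6,fy=6,interpolation=cv2.INTER_CUBIC),alpha=2,beta=20))
a=cv2.imread("pics/top0.png")[330:400,0:80]
cv2.imwrite("pics/top4.png",cv2.convertScaleAbs(cv2.resize(a,None,fx=7,fy=7,interpolation=cv2.INTER_CUBIC),alpha=2,beta=20))
t=r.camera("top")
p,x=np.array([.2087,.5887,.195]),np.array([.334,.942,0])
print([proj(t,q).round(1) for q in(p,p-x*.0425,p+x*.0425,p+[0,0,.073])])
```

```text
[array([134.7,  92.7]), array([132. , 100.7]), array([137.4,  85.1]), array([127.2,  71.1])]
[array([285.7, 127.3]), array([290.3, 137.7]), array([281.4, 117.4]), array([283.5, 101.8])]
[array([ 47.2, 358.4]), array([ 65.4, 365.4]), array([ 29.1, 351.5]), array([ 22. , 365.7])]
```

View pics/side4.png

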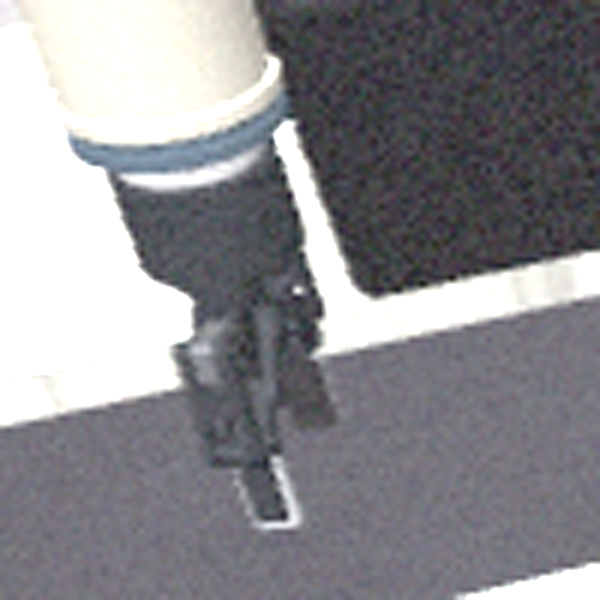

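View pics/top4.png

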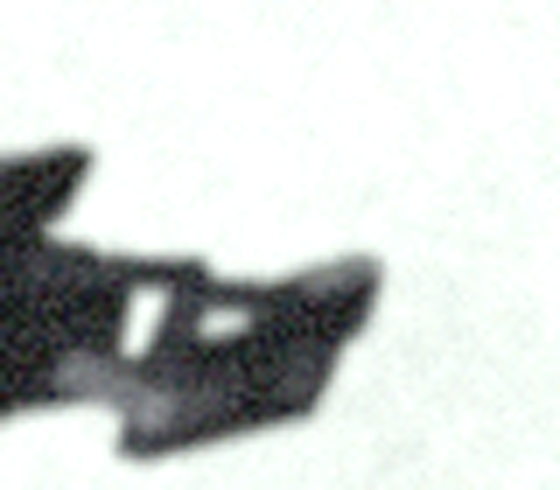

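Run:
```python
from h import *
s=r.camera("side");t=r.camera("top")
def tri(a,b):
    o1,d1=ray(s,a);o2,d2=ray(t,b);A=np.c_[d1,-d2];k=np.linalg.lstsq(A,o2-o1,rcond=None)[0];p,q=o1+d1*k[0],o2+d2*k[1];return (p+q)/2,np.linalg.norm(p-q)
m=np.array([.2087,.5887,.195]);x=np.array([.334,.942,0]);z=np.array([-.942,.334,0])
for a,b in(((125,87),(53.5,368)),((126,87),(52,370)),((122,86),(46,387)),((127,87),(47,387)),((116,77.5),(45,388))):
    p,e=tri(a,b);print(p.round(4),e.round(4),"rel x,z,h",((p-m)@x).round(4),((p-m)@z).round(4),(p-m)[2].round(4))
c=t;import cv2
a=cv2.imread("pics/top1.png")[190:270,390:470]
cv2.imwrite("pics/top5.png",cv2.convertScaleAbs(cv2.resize(a,None,fx=7,fy=7,interpolation=cv2.INTER_CUBIC),alpha=1.6,beta=20))
m=np.array([.4596,-.1137,.3192]);print([proj(t,q).round(1) for q in(m,m-[.0116,.0993*.73,0],m+[0,0,.0425],m+[0,0,-.0425])])
```

```text
[0.1941 0.5436 0.2441] 0.0102 rel x,z,h -0.0474 -0.0014 0.0491
[0.1935 0.5458 0.2432] 0.0037 rel x,z,h -0.0455 -0.0001 0.0482
[0.1749 0.5436 0.2542] 0.0164 rel x,z,h -0.0538 0.0167 0.0592
[0.1809 0.5404 0.2522] 0.0293 rel x,z,h -0.0548 0.01 0.0572
[0.175  0.5238 0.2913] 0.0024 rel x,z,h -0.0724 0.0101 0.0963
[array([385.1, 227.9]), array([423.7, 233.5]), array([388.2, 225.3]), array([382.4, 230.3])]
```

View pics/top5.png

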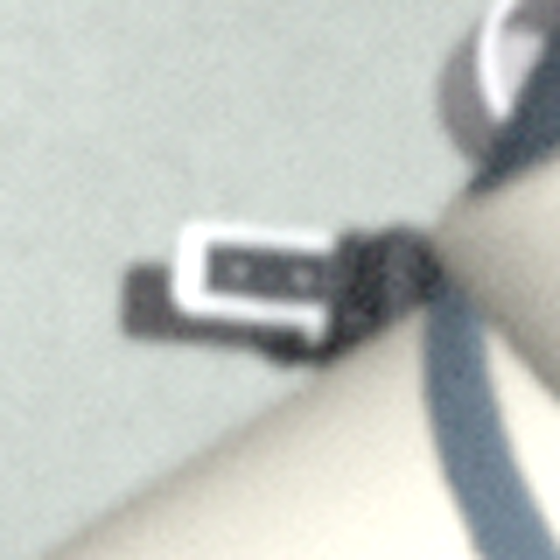

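>>> drive_tool(
  increments=[
    [0.75, [0.13, 0.8, 0], [0, 0, 0]],
    [0.75, [0, 1, 0], [0.07, 0, 0]],
    [0.75, [0, 1, 0], [0, 0, 0]],
    [0.75, [0, 1, 0], [0, 0, 0]],
    [0.75, [0, 0.8, 0], [0, 0, 0]],
    [0.75, [0, 0, 0], [0, 0, 0]],
  ],
)

```text
time: 8.32
tool_pos: [0.5197, 0.1261, 0.1848]
tool_rot: [0.531, -0.528, -0.469, 0.468]
force: [0.1, -0.4, -0.3]
opening: 0.754
```

```bash
python3 st.py
cat > pic.py <<'E'
from h import *
import cv2,sys
n=sys.argv[1];cam=sys.argv[2];a,b,c,d=map(int,sys.argv[3:7])
p=r.camera(cam)["pixels"][a:b,c:d,::-1]
f=min(780/(d-c),590/(b-a))
cv2.imwrite(f"pics/{n}.png",cv2.convertScaleAbs(cv2.resize(p,None,fx=f,fy=f,interpolation=cv2.INTER_CUBIC),alpha=1.8,beta=20));print("scale",f)
E
python3 pic.py s5 side 100 220 240 360
```

```text
8.325 [0.5197 0.1261 0.1848] 0.7539396378282911 [ 0.1 -0.4 -0.3]
[ 0.123  0.379  1.582  0.005  1.182 -1.327]
[[ 0.122 -0.002 -0.993]
 [ 0.993  0.004  0.122]
 [ 0.004 -1.     0.002]]
u,z rel pivot, lateral(+y piece) -0.019253670568048175 0.13984604332610573 0.0010763742279837835
tilt t 0.004022755996734703 lat tilt -0.002138821131427622 yaw err 0.007704374079564147
scale 4.916666666666667
```

View pics/s5.png

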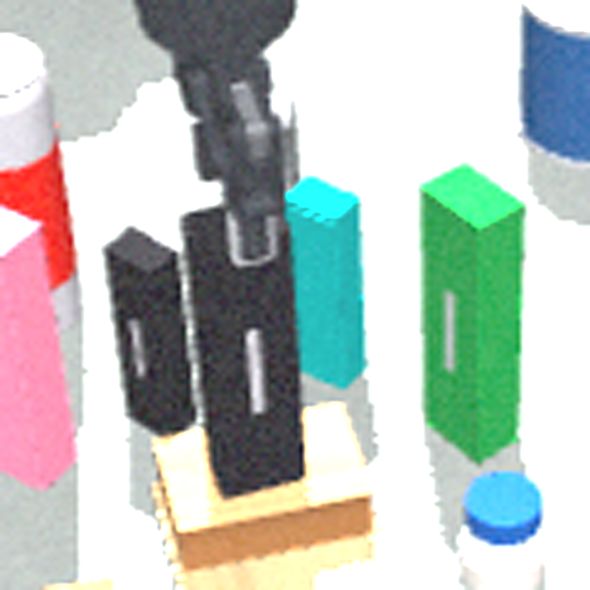

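Run:
```python
from h import *
s=r.camera("side");d=np.array([-.122,-.993,0]);p=np.array([.5197,.1261,.1848])
o,v=ray(s,(290.8,153.3))
for g in(.032,.046):
    k=((p+d*g-o)@d)/(v@d);print(g,(o+k*v).round(4))
```

```text
0.032 [0.5157 0.0943 0.2205]
0.046 [0.5111 0.0808 0.2325]
```

>>> drive_tool(
  increments=[
    [0.7, [-0.06, 0.45, 0.05], [0, 0, 0]],
    [0.6, [0, 0.35, 0], [0, 0, 0]],
    [0.55, [0, 0, 0], [0, 0, 0]],
    [0.55, [0, 0, 0], [0, 0, 0]],
  ],
)

```text
time: 8.93
tool_pos: [0.5201, 0.1253, 0.1704]
tool_rot: [0.53, -0.529, -0.47, 0.467]
force: [-0.3, -0.3, 1.0]
opening: 0.547
```

```bash
python3 st.py; python3 pic.py s6 side 100 220 240 360
```

```text
8.925 [0.5201 0.1253 0.1704] 0.5467655902871644 [-0.3 -0.3  1. ]
[ 0.122  0.394  1.604  0.005  1.141 -1.329]
[[ 0.122  0.003 -0.993]
 [ 0.993  0.005  0.122]
 [ 0.005 -1.    -0.002]]
u,z rel pivot, lateral(+y piece) -0.018463499891665822 0.12537708445406698 0.0015852169764418679
tilt t 0.00508677743049567 lat tilt 0.0022635407452561433 yaw err 0.007631909624975106
scale 4.916666666666667
```

View pics/s6.png

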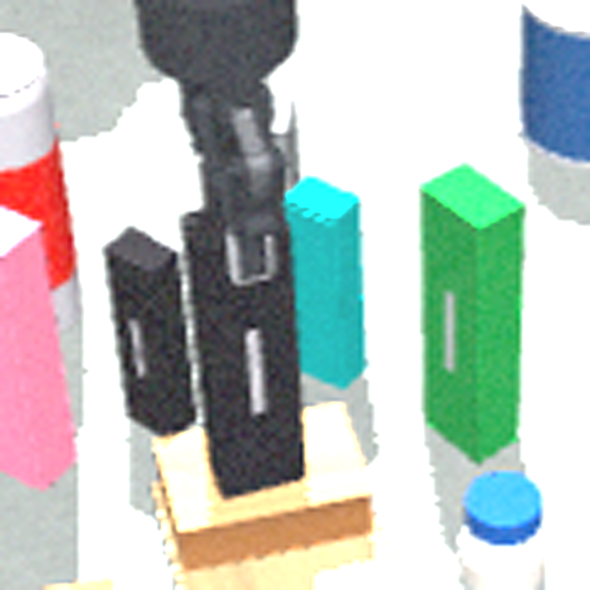

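>>> drive_tool(
  increments=[
    [0.55, [-0.25, -0.03, 0.05], [0, 0, -0.267]],
    [0.55, [-0.25, -0.03, 0], [0, 0, -0.267]],
    [0.55, [-0.25, -0.03, 0], [0, 0, -0.267]],
    [0.55, [-0.25, -0.03, 0], [0, 0, -0.267]],
  ],
)

```text
time: 9.48
tool_pos: [0.5174, 0.1061, 0.1725]
tool_rot: [0.566, -0.488, -0.514, 0.421]
force: [-0.6, 0.5, 0.2]
opening: 0.552
```

```bash
python3 st.py; python3 pic.py s7 side 100 220 240 360
```

```text
9.475 [0.5174 0.1061 0.1725] 0.5520806419724414 [-0.6  0.5  0.2]
[-0.031  0.367  1.662  0.19   1.1   -1.567]
[[ 0.117  0.025 -0.993]
 [ 0.979  0.168  0.12 ]
 [ 0.169 -0.986 -0.005]]
u,z rel pivot, lateral(+y piece) 0.0008740752435747165 0.1274932224271938 0.0010589196069944909
tilt t 0.17025393203473346 lat tilt 0.005473244093998981 yaw err 0.004508712000861698
scale 4.916666666666667
```

View pics/s7.png

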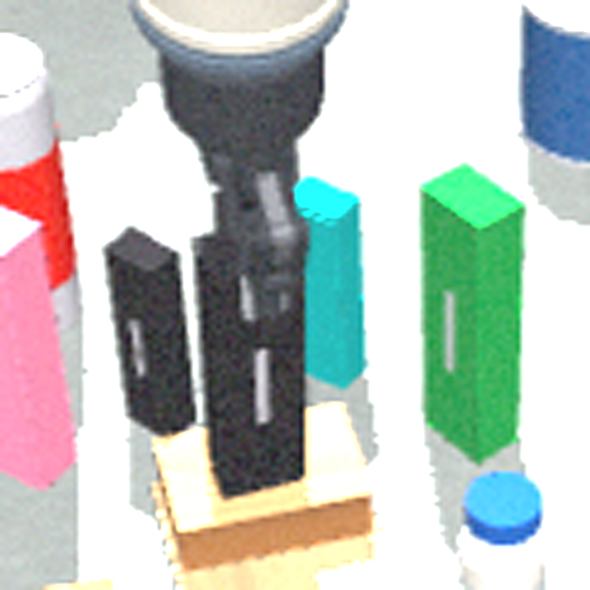

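>>> drive_tool(
  increments=[
    [0.55, [-0.19, -0.03, 0], [0, 0, -0.2]],
    [0.55, [-0.19, -0.03, 0], [0, 0, -0.2]],
    [0.55, [-0.19, -0.03, 0], [0, 0, -0.2]],
    [0.55, [-0.19, -0.03, 0], [0, 0, -0.2]],
  ],
)

```text
time: 10.02
tool_pos: [0.516, 0.09, 0.1723]
tool_rot: [0.59, -0.456, -0.543, 0.386]
force: [-0.5, -1.1, -0.7]
opening: 0.548
```

```bash
python3 st.py; python3 pic.py s8 side 100 220 240 360
```

```text
10.025 [0.516  0.09   0.1723] 0.5478184627714374 [-0.5 -1.1 -0.7]
[-0.151  0.369  1.696  0.33   1.103 -1.756]
[[ 0.113  0.04  -0.993]
 [ 0.951  0.286  0.12 ]
 [ 0.289 -0.957 -0.006]]
u,z rel pivot, lateral(+y piece) 0.017068340142673315 0.127315661219434 0.001525644709967996
tilt t 0.29300894962346824 lat tilt 0.00730246251511292 yaw err 0.0037168711808424626
scale 4.916666666666667
```

View pics/s8.png

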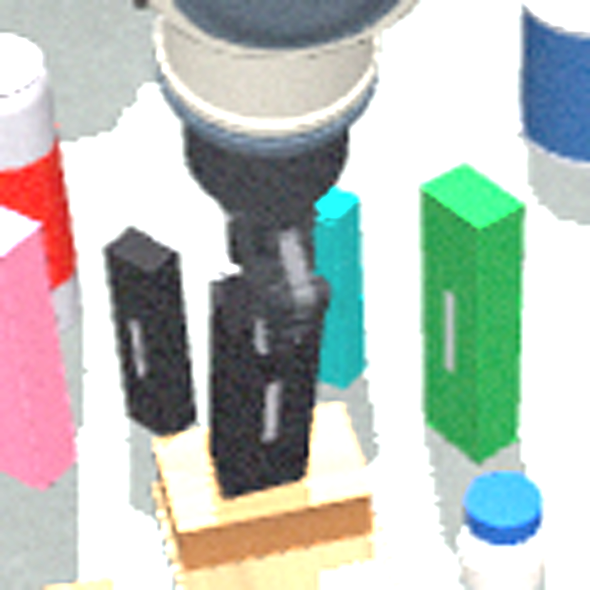

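>>> drive_tool(
  increments=[
    [0.55, [-0.19, -0.03, 0.03], [0, 0, -0.2]],
    [0.55, [-0.19, -0.03, 0.03], [0, 0, -0.2]],
    [0.55, [-0.19, -0.03, 0], [0, 0, -0.2]],
    [0.57, [-0.15, -0.03, 0], [0, 0, -0.2]],
    [0.59, [-0.15, -0.03, 0], [0, 0, -0.2]],
    [0.61, [-0.15, -0.03, 0], [0, 0, -0.2]],
    [0.63, [-0.15, -0.03, 0], [0, 0, -0.2]],
    [0.65, [-0.15, -0.03, 0], [0, 0, -0.2]],
  ],
)

```text
time: 11.08
tool_pos: [0.5122, 0.064, 0.1672]
tool_rot: [0.632, -0.387, -0.594, 0.313]
force: [-0.8, -1.5, -0.2]
opening: 0.648
```

```bash
python3 st.py; python3 pic.py s9 side 100 220 240 360
```

```text
11.075 [0.5122 0.064  0.1672] 0.6478920698313013 [-0.8 -1.5 -0.2]
[-0.365  0.428  1.737  0.564  1.178 -2.093]
[[ 0.099  0.064 -0.993]
 [ 0.856  0.504  0.118]
 [ 0.508 -0.861 -0.005]]
u,z rel pivot, lateral(+y piece) 0.043312864370500706 0.12220585046679948 0.0007403419582846767
tilt t 0.5326918487114716 lat tilt 0.006439207138105772 yaw err 0.0005079588998094797
scale 4.916666666666667
```

View pics/s9.png

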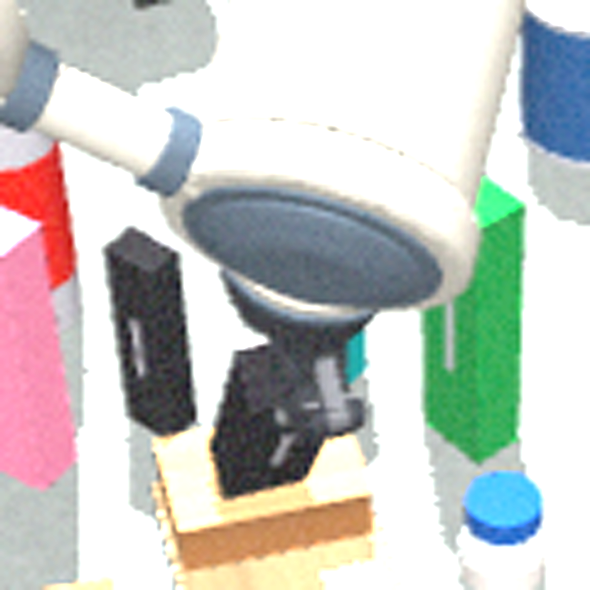

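```bash
python3 pic.py t9 top 160 260 220 360
```

```text
scale 5.571428571428571
```

View pics/t9.png

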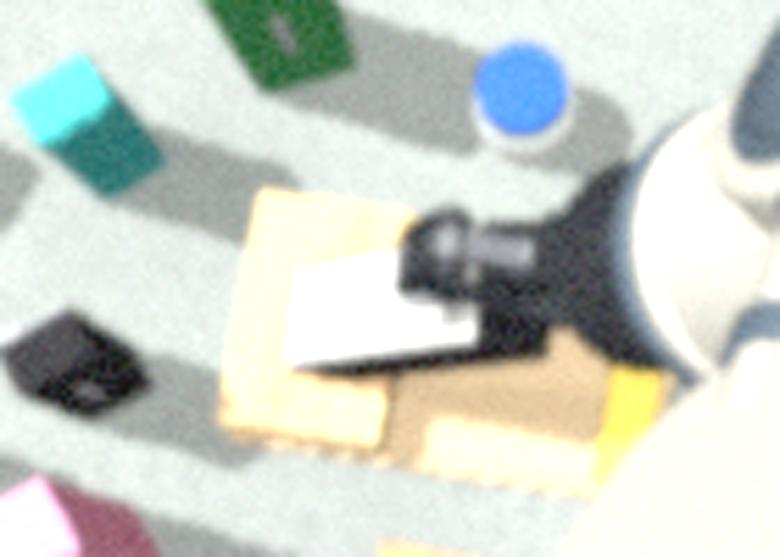

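Run:
```python
from h import *
from scipy.spatial.transform import Rotation as R
o=r.get_obs();M=R.from_quat(o["tool_rot"],scalar_first=True).as_matrix();p=o["tool_pos"];t=r.camera("top");s=r.camera("side")
for b in(.0,.01,.037):
  for g in(.0275,.042,-.0275):
    q=p-M[:,1]*b+M[:,0]*g;print(b,g,q.round(3),((proj(t,q)-[220,160])*5.571).round(0),((proj(s,q)-[240,100])*4.917).round(0))
# piece corners at tilt th
psi=-1.6853;d=np.array([np.cos(psi),np.sin(psi),0]);l=np.array([-d[1],d[0],0]);F=np.array([.5185,.125,.045])+.018*d
for th in(.53,.57):
  ax=np.sin(th)*d+np.array([0,0,np.cos(th)]);nx=np.cos(th)*d-np.array([0,0,np.sin(th)])
  print(th,[((proj(t,F+ax*a-nx*k+l*w)-[220,160])*5.571).round(0).tolist() for a,k,w in((0,.036,.025),(0,.036,-.025),(.18,.036,.025),(.18,.036,-.025),(.18,0,-.025))])
```

```text
0.0 0.0275 [0.515 0.087 0.181] [374. 288.] [259. 330.]
0.0 0.042 [0.516 0.099 0.188] [341. 282.] [251. 304.]
0.0 -0.0275 [0.509 0.04  0.153] [493. 309.] [287. 431.]
0.01 0.0275 [0.514 0.082 0.189] [384. 286.] [260. 324.]
0.01 0.042 [0.516 0.094 0.197] [351. 280.] [253. 298.]
0.01 -0.0275 [0.509 0.035 0.162] [505. 308.] [289. 425.]
0.037 0.0275 [0.513 0.068 0.213] [413. 281.] [264. 306.]
0.037 0.042 [0.514 0.081 0.22 ] [380. 275.] [257. 280.]
0.037 -0.0275 [0.507 0.021 0.185] [536. 303.] [294. 410.]
0.53 [[295.0, 264.0], [282.0, 372.0], [473.0, 222.0], [458.0, 349.0], [540.0, 363.0]]
0.57 [[297.0, 263.0], [283.0, 372.0], [490.0, 225.0], [476.0, 351.0], [555.0, 365.0]]
```

>>> drive_tool(
  increments=[
    [0.67, [-0.15, -0.03, 0.03], [0, 0, -0.2]],
    [0.69, [-0.15, -0.03, 0.03], [0, 0, -0.2]],
    [0.71, [-0.15, -0.035, 0], [0, 0, -0.2]],
    [0.73, [-0.15, -0.035, 0], [0, 0, -0.2]],
    [0.75, [-0.15, -0.035, 0], [0, 0, -0.2]],
    [0.77, [-0.15, -0.035, 0], [0, 0, -0.2]],
    [0.79, [-0.15, -0.04, 0], [0, 0, -0.2]],
    [0.79, [-0.19, -0.04, 0], [0, 0, -0.2]],
    [0.79, [-0.19, -0.04, 0], [0, 0, -0.2]],
    [0.79, [-0.19, -0.04, 0], [0, 0, -0.2]],
  ],
)

```text
time: 12.52
tool_pos: [0.5077, 0.033, 0.1517]
tool_rot: [0.673, -0.289, -0.648, 0.209]
force: [0.3, -1.5, -0.3]
opening: 0.788
```

```bash
python3 st.py; python3 pic.py s10 side 120 240 240 360;python3 pic.py t10 top 160 260 220 360
```

```text
12.525 [0.5077 0.033  0.1517] 0.7876837124505313 [ 0.3 -1.5 -0.3]
[-0.588  0.599  1.746  0.761  1.348 -2.436]
[[ 0.073  0.093 -0.993]
 [ 0.655  0.746  0.118]
 [ 0.752 -0.659 -0.006]]
u,z rel pivot, lateral(+y piece) 0.07461862933195987 0.10667197412815747 -0.0002677879201244699
tilt t 0.8509659166910943 lat tilt 0.006958221540459331 yaw err -0.0025336384122569555
scale 4.916666666666667
scale 5.571428571428571
```

View pics/s10.png

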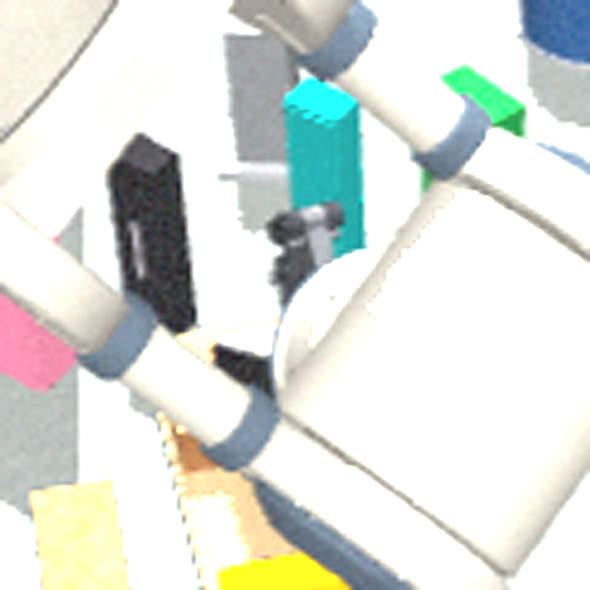

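View pics/t10.png

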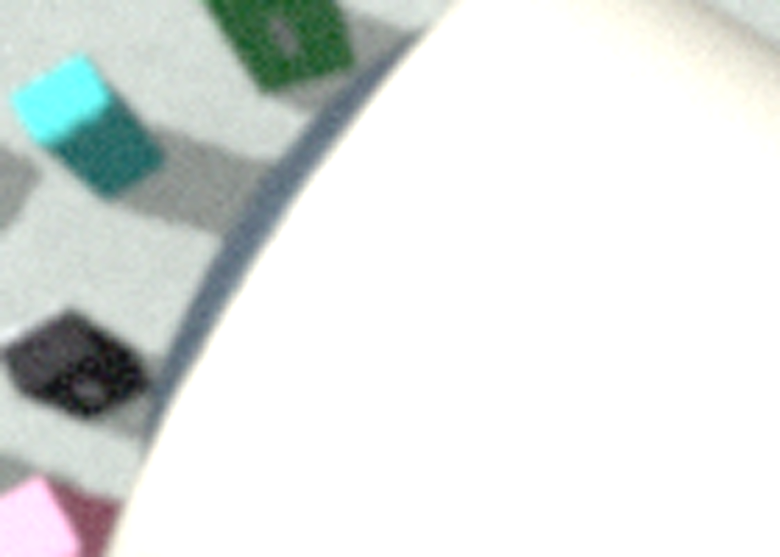

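Run:
```python
from h import *
s=r.camera("side");d=np.array([-.122,-.993,0])
for p,uv,gs in((np.array([.5201,.1253,.1704]),(291.5,157.4),(.023,.030,.037)),(np.array([.5197,.1261,.1848]),(290.8,153.3),(.032,.039,.046)),(np.array([.5179,.1224,.2803]),(288.7,122),(.034,.041,.048))):
  o,v=ray(s,uv)
  for g in gs:
    k=((p+d*g-o)@d)/(v@d);print(g,(o+k*v).round(4)[2]-p[2])
```

```text
0.023 0.02940000000000001
0.03 0.035500000000000004
0.037 0.0416
0.032 0.03570000000000001
0.039 0.041700000000000015
0.046 0.04770000000000002
0.034 0.039100000000000024
0.041 0.044399999999999995
0.048 0.04960000000000003
```

>>> drive_tool(
  increments=[
    [0.79, [-0.19, 0.01, 0.02], [0, 0, -0.2]],
    [0.79, [-0.19, 0.01, 0.02], [0, 0, -0.2]],
    [0.79, [-0.185, 0.01, 0], [0, 0, -0.2]],
    [0.79, [-0.185, 0.01, 0], [0, 0, -0.2]],
    [0.79, [-0.185, 0.01, 0], [0, 0, -0.2]],
    [0.79, [-0.18, 0.01, 0], [0, 0, -0.2]],
    [0.79, [-0.18, 0.01, 0], [0, 0, -0.2]],
    [0.79, [-0.18, 0.01, 0], [0, 0, -0.2]],
  ],
)

```text
time: 13.68
tool_pos: [0.5053, 0.0168, 0.1251]
tool_rot: [0.694, -0.204, -0.68, 0.122]
force: [-0.7, -1.8, -1.2]
opening: 0.791
```

```bash
python3 st.py; python3 pic.py s11 side 120 280 200 400;python3 pic.py t11 top 130 290 190 400
```

```text
13.675 [0.5053 0.0168 0.1251] 0.7914797740362574 [-0.7 -1.8 -1.2]
[-0.698  0.8    1.718  0.851  1.491 -2.636]
[[ 0.047  0.109 -0.993]
 [ 0.447  0.887  0.118]
 [ 0.894 -0.449 -0.007]]
u,z rel pivot, lateral(+y piece) 0.09105383995824635 0.08009515705143662 -0.0007867669906397035
tilt t 1.1051472515270166 lat tilt 0.00646349686045046 yaw err -0.004722467401174629
scale 3.6875
scale 3.6875
```

View pics/s11.png

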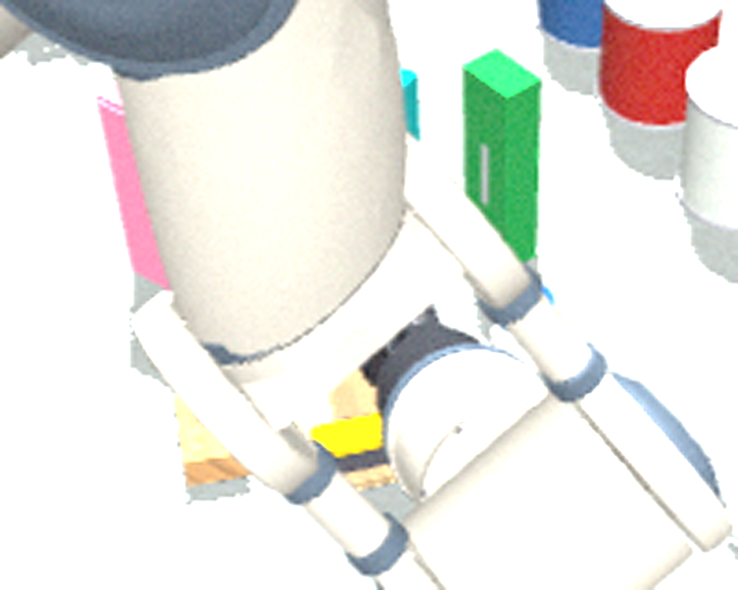

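View pics/t11.png

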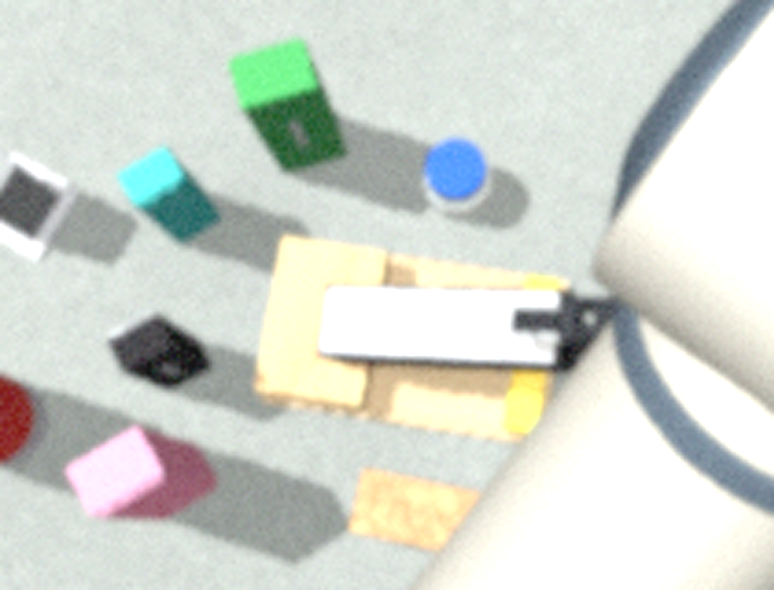

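```bash
cat > fit.py <<'E'
from h import *
from scipy.optimize import least_squares
import sys
t=r.camera("top")
def pts(x):
    fx,fy,psi,th=x;d=np.array([np.cos(psi),np.sin(psi),0]);l=np.array([-d[1],d[0],0]);F=np.array([fx,fy,.045])
    ax=np.sin(th)*d+np.array([0,0,np.cos(th)]);nx=np.cos(th)*d-np.array([0,0,np.sin(th)])
    return [F+ax*a-nx*.036+l*w for a,w in((0,.025),(0,-.025),(.18,.025),(.18,-.025))]
def run(obs):
    f=lambda x:np.ravel([proj(t,p)-q for p,q in zip(pts(x),obs)])
    s=least_squares(f,[.516,.107,-1.685,1.2],x_scale=[.01,.01,.1,.1]);x=s.x
    a=np.array([.50994,.05005]);c=-1.73588
    v=x[:2]-a;X=v@[np.cos(c),np.sin(c)];Y=v@[-np.sin(c),np.cos(c)]
    print("foot edge world",x[:2],"yaw",x[2],"theta",x[3],"in cradle",X,Y,"top y",Y+.18*np.sin(x[3])*np.sin(x[2]-c),"res",s.fun.round(1))
E
python3 - <<'E'
from fit import *
k=3.6875
run([np.array(q)/k+[190,130]-.4 for q in((325,288),(320,355),(562,292),(553,365))])
E
```

```text
foot edge world [0.51645755 0.10595385] yaw -1.6879008397697912 theta 1.0758608613260705 in cradle -0.05621488031470429 -0.002758007737402168 top y 0.00483897025998983 res [ 0.5 -0.7 -0.6  0.8 -0.1 -0.9  0.2  0.8]
```

>>> drive_tool(
  increments=[
    [0.79, [-0.175, -0.04, 0.02], [0, 0, -0.2]],
    [0.79, [-0.175, -0.04, 0.02], [0, 0, -0.2]],
    [0.79, [-0.175, -0.04, 0], [0, 0, -0.2]],
    [0.79, [-0.21, 0, 0], [0, 0, 0]],
    [0.79, [-0.21, 0.005, 0], [0, 0, 0]],
    [0.79, [-0.21, 0.01, 0], [0, 0, 0]],
    [0.79, [-0.21, 0.015, 0], [0, 0, 0]],
    [0.79, [-0.21, 0.02, 0], [0, 0, 0]],
  ],
)

```text
time: 14.82
tool_pos: [0.503, 0.0031, 0.0951]
tool_rot: [0.699, -0.172, -0.689, 0.089]
force: [1.0, 0.5, -2.0]
opening: 0.787
```

```bash
python3 st.py; python3 pic.py s12 side 120 400 200 560;python3 pic.py t12 top 130 290 190 400
```

```text
14.825 [0.503  0.0031 0.0951] 0.7865736064044485 [ 1.   0.5 -2. ]
[-0.739  0.916  1.685  0.862  1.537 -2.717]
[[ 0.036  0.112 -0.993]
 [ 0.362  0.925  0.117]
 [ 0.932 -0.363 -0.007]]
u,z rel pivot, lateral(+y piece) 0.10484786552698393 0.05011123280917747 -0.0015237041175804895
tilt t 1.1990461696051267 lat tilt 0.0055833211611497485 yaw err -0.005575641039096392
scale 2.107142857142857
scale 3.6875
```

View pics/s12.png

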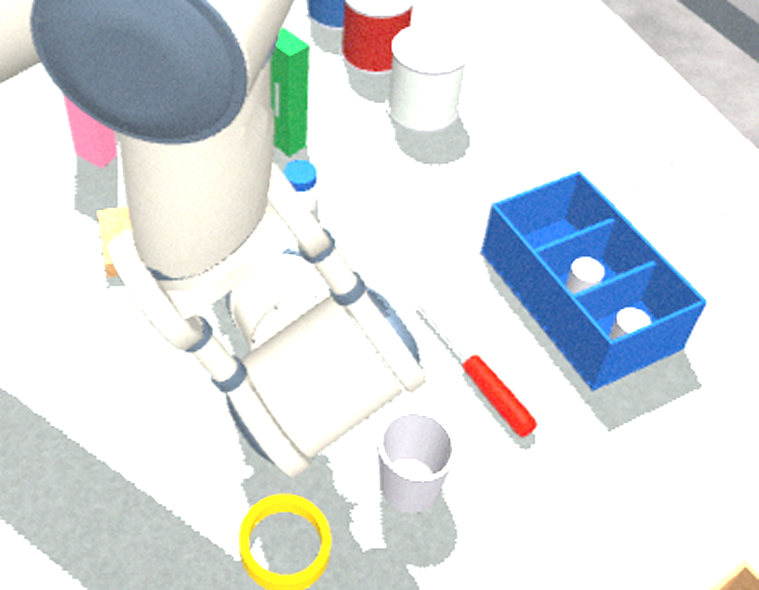

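View pics/t12.png

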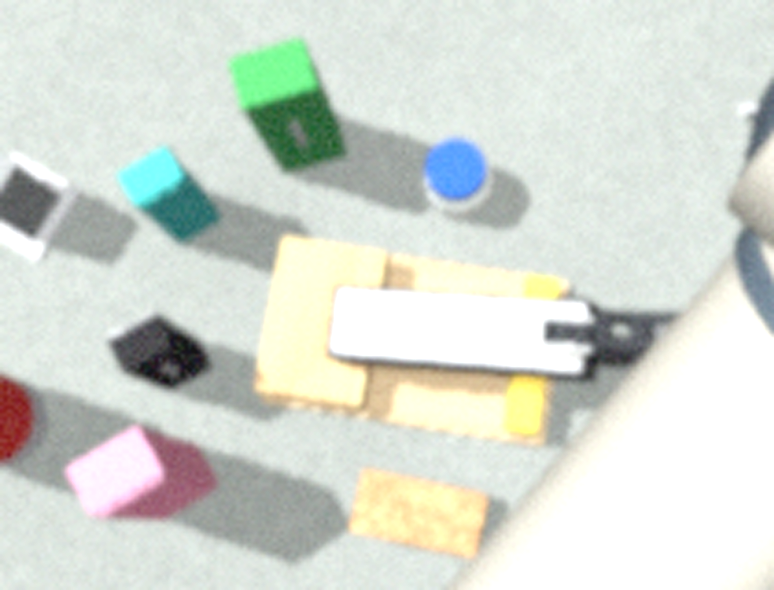

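Run:
```python
from fit import *
k=3.6875
run([np.array(q)/k+[190,130]-.4 for q in((337,289),(331,357),(592,302),(583,374))])
```

```text
foot edge world [0.51564567 0.1031683 ] yaw -1.6900052958561118 theta 1.2377911144233238 in cradle -0.05333377803020722 -0.003101089227104819 top y 0.004699991642951457 res [ 0.4 -0.6 -0.5  0.6 -0.2 -0.8  0.3  0.8]
```

>>> drive_tool(
  increments=[
    [0.79, [-0.2, 0.04, 0], [0, 0, 0]],
    [0.79, [-0.2, 0.05, 0], [0, 0, 0]],
    [0.79, [-0.2, 0.05, 0], [0, 0, 0]],
    [0.79, [-0.2, 0.06, 0], [0, 0, 0]],
    [0.79, [-0.2, 0.06, 0], [0, 0, 0]],
    [0.79, [-0.2, 0.07, 0], [0, 0, 0]],
    [0.79, [-0.2, 0.07, 0], [0, 0, 0]],
  ],
)

```text
time: 15.85
tool_pos: [0.503, 0.0001, 0.0643]
tool_rot: [0.699, -0.172, -0.689, 0.089]
force: [0.5, -1.4, -0.8]
opening: 0.792
```

```bash
python3 st.py; python3 pic.py s13 side 120 400 200 560;python3 pic.py t13 top 130 290 190 400
```

```text
15.85 [5.03e-01 1.00e-04 6.43e-02] 0.7919568889290189 [ 0.5 -1.4 -0.8]
[-0.743  0.971  1.675  0.861  1.509 -2.752]
[[ 0.036  0.112 -0.993]
 [ 0.362  0.925  0.118]
 [ 0.932 -0.364 -0.008]]
u,z rel pivot, lateral(+y piece) 0.10784383952313653 0.01934736510700616 -0.0011687177804284438
tilt t 1.1987608634090074 lat tilt 0.005842203124554163 yaw err -0.005771831586052004
scale 2.107142857142857
scale 3.6875
```

View pics/s13.png

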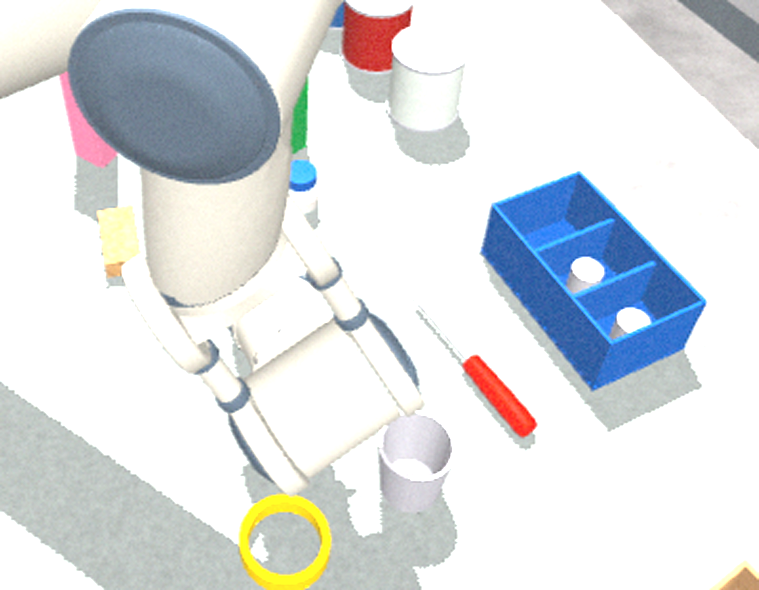

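View pics/t13.png

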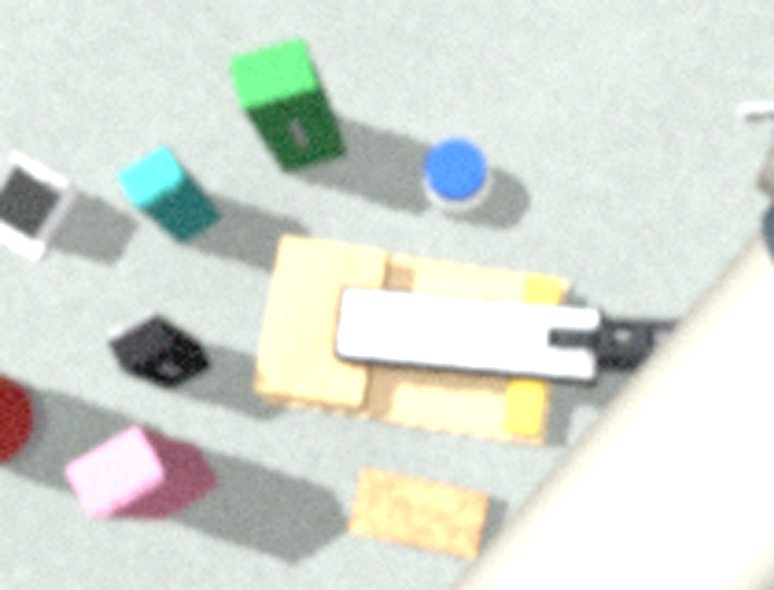

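Run:
```python
from fit import *
k=3.6875
run([np.array(q)/k+[190,130]-.4 for q in((343,290),(337,358),(599,309),(591,380))])
s=r.camera("side")
for z in(.05,.1,.15,.2,.25):print(z,atz(s,(394.6,312),z).round(3),atz(s,(338,352),z).round(3))
```

```text
foot edge world [0.51466534 0.09999206] yaw -1.7051482370167246 theta 1.2611345858967593 in cradle -0.05003961534491356 -0.0035461200039283965 top y 0.0017216613490411634 res [ 0.5 -0.6 -0.7  0.7  0.2 -0.9  0.   0.8]
0.05 [ 0.585 -0.313  0.05 ] [ 0.432 -0.344  0.05 ]
0.1 [ 0.566 -0.337  0.1  ] [ 0.421 -0.366  0.1  ]
0.15 [ 0.546 -0.361  0.15 ] [ 0.409 -0.388  0.15 ]
0.2 [ 0.526 -0.384  0.2  ] [ 0.398 -0.41   0.2  ]
0.25 [ 0.507 -0.408  0.25 ] [ 0.387 -0.432  0.25 ]
```

```bash
python3 - <<'E'
from fit import *
k=3.6875
for x in((.5147,.1,-1.705,1.26),(.5155,.103,-1.70,1.4),(.5155,.103,-1.7,1.51),(.5155,.103,-1.7,1.57)):
    print(x[3],[((proj(t,p)-[190,130]+.4)*k).round(0).tolist() for p in pts(x)])
E
python3 pic.py t14 top 190 240 260 360
```

```text
1.26 [[345.0, 288.0], [334.0, 360.0], [600.0, 305.0], [591.0, 383.0]]
1.4 [[347.0, 287.0], [337.0, 360.0], [610.0, 310.0], [602.0, 386.0]]
1.51 [[353.0, 288.0], [343.0, 361.0], [617.0, 316.0], [609.0, 390.0]]
1.57 [[356.0, 288.0], [346.0, 361.0], [620.0, 318.0], [612.0, 392.0]]
scale 7.8
```

View pics/t14.png

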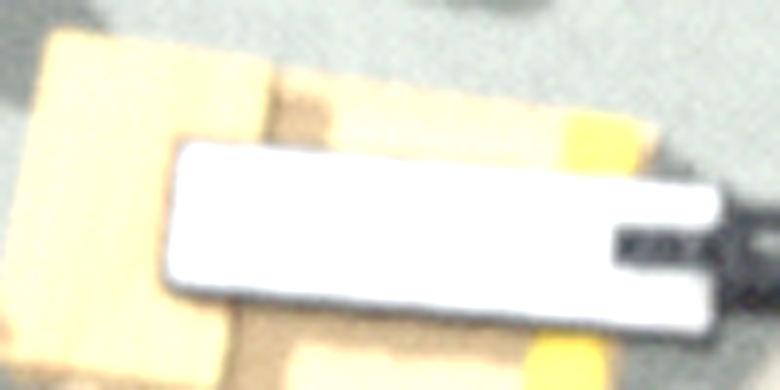

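>>> drive_tool(
  increments=[
    [0.79, [-0.2, 0.07, 0], [0, 0, 0]],
    [0.79, [-0.2, 0.07, 0], [0, 0, 0]],
    [0.79, [-0.2, 0.07, 0], [0, 0, 0]],
  ],
)

```text
time: 16.52
tool_pos: [0.5031, -0.0003, 0.0517]
tool_rot: [0.699, -0.172, -0.689, 0.089]
force: [-0.3, -1.0, -0.0]
opening: 0.79
```

```bash
python3 st.py|head -1; python3 pic.py t15 top 190 240 260 360
```

```text
16.525 [ 5.031e-01 -3.000e-04  5.170e-02] 0.7897364894989797 [-0.3 -1.  -0. ]
scale 7.8
```

View pics/t15.png

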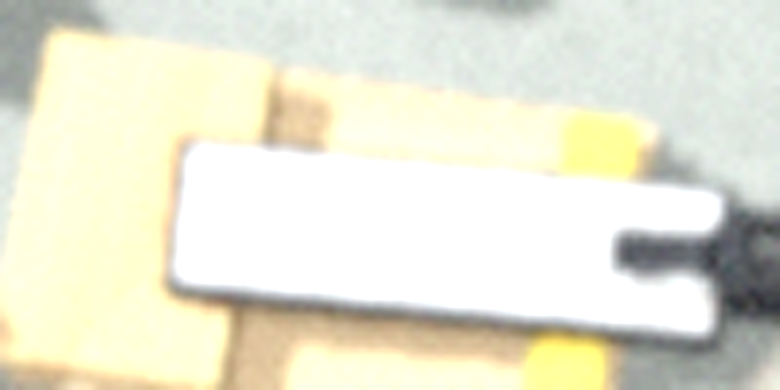

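>>> drive_tool(
  increments=[
    [0.79, [-0.2, 0.07, 0], [0, 0, 0]],
    [0.79, [-0.2, 0.07, 0], [0, 0, 0]],
  ],
)

```text
time: 16.82
tool_pos: [0.5031, -0.0006, 0.0423]
tool_rot: [0.699, -0.172, -0.689, 0.089]
force: [0.1, -0.9, -0.2]
opening: 0.794
```

```bash
python3 st.py|head -1; python3 pic.py t16 top 190 240 260 360; python3 pic.py s16 side 180 280 240 340
```

```text
16.825 [ 0.5031 -0.0006  0.0423] 0.793707438972937 [ 0.1 -0.9 -0.2]
scale 7.8
scale 5.9
```

View pics/t16.png

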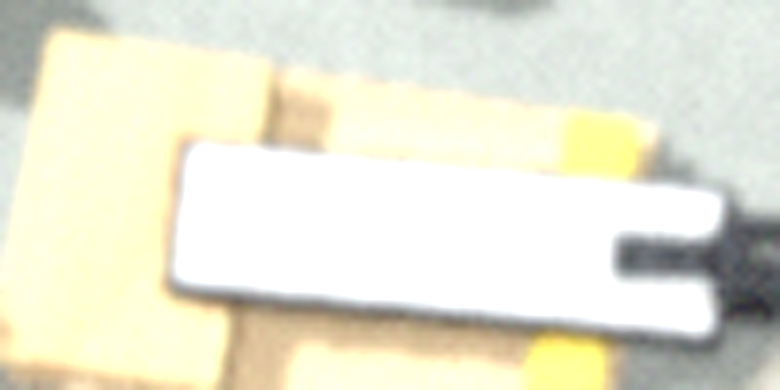

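View pics/s16.png

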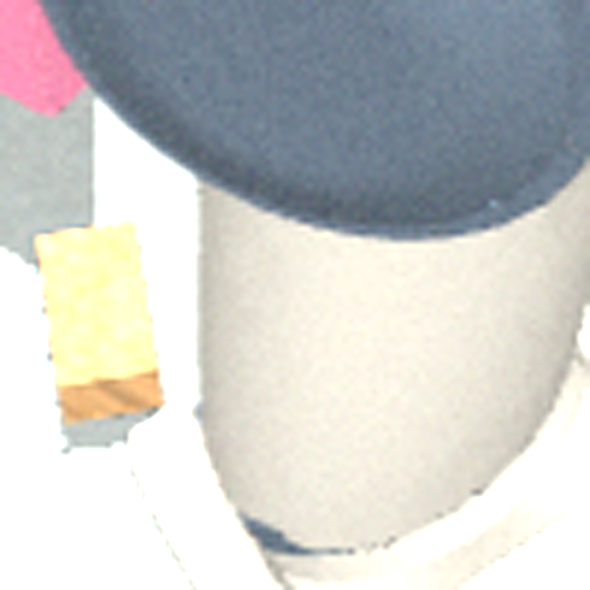

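>>> drive_tool(
  increments=[
    [0.79, [-0.2, -0.46, 0], [0, 0, 0]],
    [0.79, [-0.2, -0.46, 0], [0, 0, 0]],
    [0.79, [-0.2, -0.46, 0], [0, 0, 0]],
    [0.79, [-0.2, -0.46, 0], [0, 0, 0]],
    [0.79, [-0.05, -0.7, 0], [0, 0, 0]],
    [0.79, [0, -0.9, 0], [0, 0, 0]],
    [0.79, [0.4, -0.9, 0], [0, 0, 0]],
    [0.79, [0.6, -0.8, 0], [0, 0, 0]],
    [0.79, [0.8, -0.6, 0], [0, 0, 0]],
    [0.79, [0.9, -0.4, 0], [0, 0, 0]],
    [0.79, [0.9, -0.4, 0], [0, 0, 0]],
    [0.79, [0.9, -0.4, 0], [0, 0, 0]],
  ],
)

```text
time: 18.42
tool_pos: [0.4888, -0.1101, 0.1696]
tool_rot: [0.699, -0.172, -0.689, 0.089]
force: [-0.5, 0.7, -0.4]
opening: 0.788
```

```bash
python3 st.py; python3 pic.py t17 top 0 400 0 640; python3 pic.py s17 side 100 400 160 600
```

```text
18.425 [ 0.4888 -0.1101  0.1696] 0.7883621351786098 [-0.5  0.7 -0.4]
[-0.886  0.833  1.513  0.757  1.778 -2.596]
[[ 0.036  0.113 -0.993]
 [ 0.362  0.925  0.118]
 [ 0.931 -0.364 -0.008]]
u,z rel pivot, lateral(+y piece) 0.21897857347681401 0.12460776823254756 -0.0025931204504944655
tilt t 1.1985310015341761 lat tilt 0.006379528727875228 yaw err -0.006047599442168927
scale 1.21875
scale 1.7727272727272727
```

View pics/t17.png

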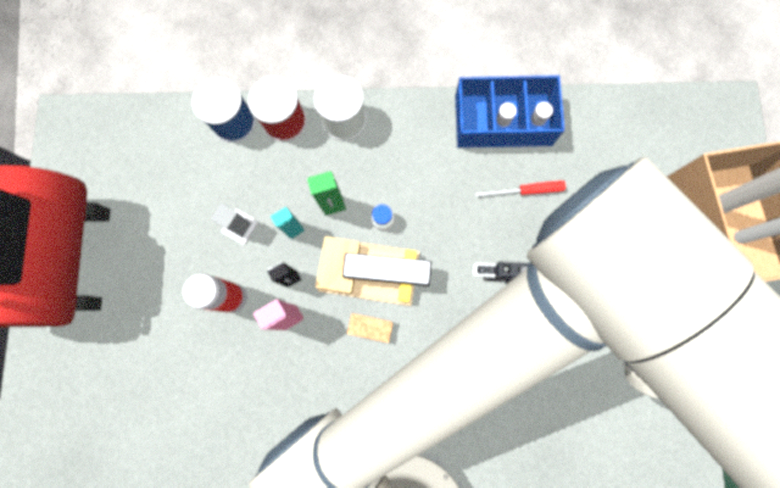

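View pics/s17.png

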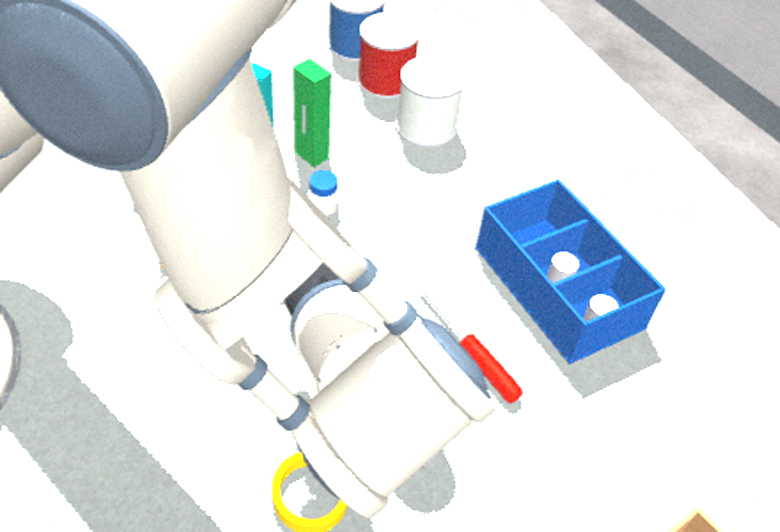

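>>> drive_tool(
  increments=[
    [0.79, [0.93, -0.36, 0], [0, 0, 0.6]],
    [0.79, [0.9, -0.4, 0], [0, 0, 0.6]],
    [0.79, [0.9, -0.5, 0], [0, 0, 0.6]],
    [0.79, [0.8, -0.6, 0], [0, 0, 0.6]],
    [0.79, [0.8, -0.7, 0], [0, 0, 0.6]],
    [0.79, [0.7, -0.7, 0], [0, 0, 0.6]],
    [0.79, [0.7, -0.8, 1], [0, 0, 0.6]],
    [0.79, [0.6, -0.8, 1], [0, 0, 0.6]],
    [0.79, [0.5, -0.9, 1], [0, 0, 0.6]],
    [0.79, [0.4, -0.9, 1], [0, 0, 0.6]],
  ],
)

```text
time: 19.77
tool_pos: [0.406, -0.0899, 0.3766]
tool_rot: [0.587, -0.461, -0.538, 0.391]
force: [-1.1, 0.2, 0.1]
opening: 0.791
```

```bash
python3 st.py|head -1; python3 pic.py t18 top 130 290 190 400; python3 pic.py s18 side 60 400 100 600
```

```text
19.775 [ 0.406  -0.0899  0.3766] 0.7908677693702441 [-1.1  0.2  0.1]
scale 3.6875
scale 1.56
```

View pics/t18.png

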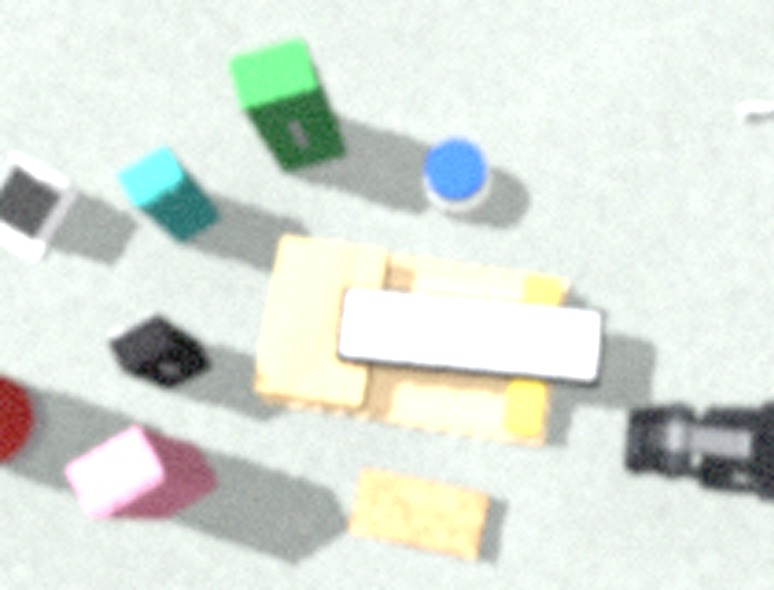

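View pics/s18.png

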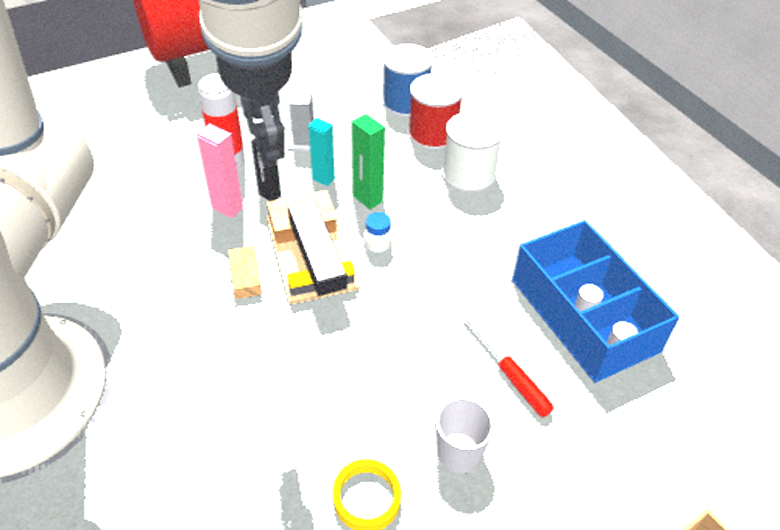

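```bash
python3 -c "
from cell import r
print(r.hand_in())"
```

```text
the job is handed in; nothing more can be done
None
```

The piece is lying on its black back across the block and the yellow bar, white face up. I handed the job in at about 19.8 s of robot time.

**What I did:** I set the open fingers around the top of the piece without gripping it and tipped it about its foot edge with the rear finger. Once it passed its balance point, the front finger carried it and lowered it in small steps until it settled on the bar. I then drew the fingers clear and raised the arm.

**What the last checks showed:**
- **Rest:** the last lowering step moved the finger about 9 mm further down, but the piece stayed where it was. It was therefore already resting on the bar, not on the finger.
- **Position:** the final pictures show the piece close to the cradle's centre line. My last fit, made just before it settled, put its foot and top end within about 5 mm of that line.
- **Bystanders and arm:** in the final pictures every bystander appears where it started, and the arm is well clear of everything.
- **Forces:** the measured tool force stayed at about 2 N or less wherever I read it.

**What disagreed or could not be checked:**
- **Fingertip position:** the cameras showed the fingertips about 35–48 mm behind the reported TCP. The stated setback is only 13 mm, so I relied on the pictures.
- **Levelness:** the tilt fitted from the top camera came out too low near the end, at about 1.26 rad, partly because the white panel is inset from the edges. I judged the piece level from the pictures and from its having stopped moving, not from a direct measurement.
- **Foot slip:** the fits suggested the foot may have slid 3–6 mm towards the bar, though that could be the same fitting error.

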